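# Refit the laminator's heat knob

## Robot

A 6-joint arm with a two-finger parallel gripper is mounted at the origin on the work surface. World frame = base frame: x ahead of the robot, y to its left, z up, the work surface at z = 0. Lengths are in m, angles in rad, forces in N, time in s.
With the tool pointing down it reaches from about 0.3 to 0.775 m from the base axis. Payload 14.6 kg.
Tool frame: the origin (TCP) lies at the very end of the fingers, on their centre line; the grasp point (between the pads) lies 19 mm behind it; z points along the fingers, y is the line along which they close (so a half turn about z gives the same grasp; the last joint's range is limited). The gripper opens to 94 mm and grips with 3 to 60 N. Pads are 16 mm wide; open, the fingers measure 119 mm over their backs; the gripper's body (75 mm by 177 mm) begins 78 mm behind the grasp point.
Start: joints at [1.135, 0.3, 1.521, -0, 1.321, -0.067], TCP at [0.198, 0.513, 0.178] pointing down, gripper open.
Joint ranges: [-3.03, 3.03], [-0.79, 2.21], [0.23, 2.52], [-1.04, 4.18], [0, 3.07], [-2.55, 2.55]. Speed limits (rad/s): [2.22, 2.22, 2.57, 3.14, 3.14, 3.14].

## Interface

Orientations are given as [roll, pitch, yaw] about the fixed x, y, z axes, in that order (R = Rz(yaw) Ry(pitch) Rx(roll)).
In Python, from station import ctrl, cams gives the robot as it stands. The module is installed in compiled form; this text tells all that it offers.
- The arm moves only by the tool arm_command, never from a script. Its argument "plan" is a list that holds one entry, the list of rows, each a list of 7 numbers: the shift along the tool's x, y, z in fractions of the full range, 1 being 750 mm, then the turn, a rotation vector about the tool's x, y, z in normalised numbers (1 is 2 rad), then the closure, from -1 (fully open) to 1 (shut). A call has 1 to 12 rows; each row is the pose to reach, as a shift and turn from the pose commanded when the call began, along the tool's axes at that moment; what a row does not reach only later rows make up. A row lasts 1/10 s, in which the tool goes at most 50 mm and 8.59 degrees, less where a joint would pass 70% of its speed; a pose out of reach is approached as far as the arm can. A shift or turn number past 1, either way, is cut back to 1. A call with a gripper value outside its range is refused whole. The fingers move at their own pace and stop on an object; "squeeze" is the grip in N (left out, the last holds). Time passes only in rows, so rows that repeat a pose let the fingers close. It gives the time, the measured TCP pose, the force, the opening and the grip force at its end, in the units of the state.
- ctrl.get_obs(): the state, without advancing time (a new reading comes with each control period).
- cams.camera(name): name is "scene" or "top"; returns (picture, depth): 420x560x3 uint8, blue, green, red; 420x560 float32, m along the optical axis (not along the pixel's ray), 0 where there is no reading.
- cams.camera_info(name): a dict with "fx", "fy", "cx", "cy" (pixels), "world_to_cam" (4x4, takes a point from world to camera coordinates). Camera axes: x right, y down, z forward; pixel columns grow to the right and rows downward; lengths in m; the calibration is good to about 2 mm. A picture is of the moment at which its call begins. camera_info takes no time and is no camera call.
- ctrl.hand_in(): hands the job in; it is judged then, once.
The state is a dict: "time_s": time; "qpos": joint angles; "joint_vel": joint speeds; "tau": joint torques, N m; "ee_pos": TCP position; "eef_rot": TCP orientation; "force": force on the tool from outside, world axes, zero at the start; "moment": the same for the moment, N m; "grip_width": finger opening in m; "grip_force": force on a finger pad.
Only numpy, scipy, OpenCV 4.12 (cv2) and the standard library are available. Lean on these libraries where they do the work, as an engineer would, in place of code of your own. Each camera call takes 0.05 s, during which the arm holds its last target. There are 200 camera calls.

## Task

The heat knob has come off the laminator and lies on the cutting mat. Put it back on the machine's bare D-shaped spindle and push it on until it snaps fully home, then turn it so that its pointer stands at the long mark in front, and let go. Be gentle: do not force the knob against the machine with more than 50 N, and leave the other things on the counter as they are.

Things in the scene. Friction and masses are not known exactly. Their poses are not given: they have to be found in the camera images.
- laminator: Light-grey pouch laminator, fixed: 150 mm (x) by 360 mm (y), flat top cover 85 mm above the counter with a dark fascia, feed table on its -x side (its front). Origin: centre of its underside, on the counter. On the cover, a speed dial (knob fitted, fixed, 125 mm to the -y side of the other: leave it) and the heat dial, now a bare spindle.
- dial (a point): On the heat spindle's axis (vertical), at the top face of its 25 mm steel collar, 3 mm above the cover: the knob's underside rests on this face when fully home. Axes as the laminator's. The cover is clear and flat for 60 mm around.
- spindle_tip (a point): Top of the steel spindle, 18 mm above dial: 14 mm thick, blunt end, one flat 3 mm from its axis (D section). The flat's direction is not measured: the dial was left hot, so the flat faces 0.4 to 2.35 rad anticlockwise (seen from above) of the long mark. It turns stiffly (0.08 N m) and stays where left.
- spring_clip (a point): Level of the spindle's spring clip, 8 mm above dial: two steel ears, on the two sides square to the flat, that catch the bore when the knob is 9 mm above home. Passing them takes a push of about 10 to 20 N; then the knob snaps down home and is held.
- long_mark (a point): Middle of the heat dial's long mark, the 12 mm white line on the cover, 33 mm from the spindle's axis straight towards the laminator's front (-x); the other ticks around the dial are shorter.
- knob: The loose heat knob: black, fluted, round, 40 mm across, 23 mm tall plus a 5 mm higher top with a white pointer rib, about 45 g, lying bore down on the cutting mat (3 mm thick). Origin: centre of its underside; z up; x: the way its pointer points.
- bore (a point): Mouth of the knob's bore, at its origin: open below, 20.5 mm deep, 14.8 mm wide, flared to 19 mm at the rim. The first 4.5 mm are round; above that it is D-shaped, its flat on the pointer's side, 3.6 mm from the axis: with the pointer not turned the way the spindle's flat faces (within about 0.15 rad) the knob rests on the spindle's end, 13.5 mm above home.
- pointer (a point): Outer end of the pointer on the knob's top, 18 mm from the axis, 26 mm above its underside.
- eraser: Bystander on the mat: white eraser in a blue sleeve, 22 by 44 by 12 mm; origin under its centre.
- glue_stick: Bystander on the mat: white glue stick, upright, 27 mm thick, 88 mm tall; origin under its centre.
- tape_roll: Bystander on the mat: roll of tape lying flat, 54 mm across, 15 mm high; origin under its centre.
- paint_a: Bystander: paint bottle, 42 mm thick, 115 mm tall, beyond the mat; origin under its centre.
- paint_b: Bystander: another paint bottle of that size beside it; origin under its centre.
- pen_pot: Bystander: black pot of pens, 80 mm across, 145 mm tall, on the right; origin under its centre.
- stapler: Bystander: black stapler, 140 by 34 by 50 mm, near the robot on the right; origin under its centre.
- pouch_box: Bystander: flat carton of pouches, 160 by 230 by 35 mm, on the right; origin under its centre.
Things that resemble listed ones, but are neither listed nor needed, are in the scene too. Of the things shaped like the knob, the black one is meant.

How it is judged:
On the way:
1. the knob is snapped fully home on the spindle (z of knob in the frame of dial below 0.002 m and horizontal distance between knob and dial below 0.003 m and angle between knob's own z axis and vertical below 0.08 rad), for 0.2 s.
At the end, for the whole second after the job is handed in: The knob sits fully home on the heat spindle (underside within 2 mm of the collar's face, within 3 mm of the axis, tilted less than 0.08 rad), its pointer at the long mark within 0.17 rad (10 degrees), at rest and released (all of step 1 and angle between the x axis of knob and the x axis of laminator, either way round below 0.17 rad and x of pointer in the frame of dial below -0.01 m and linear speed of knob below 0.01 m/s and angular speed of knob below 0.1 rad/s); the robot touches nothing.
It fails at once if the knob is forced against the laminator or its spindle with more than 50 N (contact force between knob and laminator above 50 N).
It fails at once if a bystander is shifted by more than 30 mm (distance of any of eraser, glue_stick, tape_roll, paint_a, paint_b, pen_pot, stapler, pouch_box from where it was at the start of the episode above 0.03 m).
It also fails if it takes over 64 s, if anything falls off the work surface, if the arm or the gripper's body presses on something with over 40 N, if the wrist force passes 120 N, or if a joint passes its speed limit or range.

## Working session

There is one attempt and no reset: what is moved stays moved. The work goes in short steps, Python scripts to look and compute and a tool call to move; the robot and the scene stay as the last step left them, time stands still between calls to the robot, and variables do not carry over. Pictures are saved under pics/ and viewed, at most 10 in all, crops included, and the job is handed in when it is done.

Besides the shell and the picture viewer there is one more tool, called after ">>>" as name(argument=value, ...) on one line, values as JSON. arm_command: Moves the arm, as the interface text tells. Its arguments: {"type":"object","properties":{"plan":{"type":"array"},"squeeze":{"type":"number"}},"required":["plan"]}

```bash
mkdir -p pics
cat > h.py <<'E'
import numpy as np, cv2
from station import ctrl, cams
def grab(n):
    p,d=cams.camera(n); i=cams.camera_info(n); return p,d,i
def world(d,i,u,v,z=None):
    """pixel -> world by depth map or by plane z"""
    W=np.linalg.inv(np.array(i["world_to_cam"]))
    r=np.array([(u-i["cx"])/i["fx"],(v-i["cy"])/i["fy"],1.0])
    if z is None: s=d[int(round(v)),int(round(u))]
    else: s=(z-W[2,3])/(W[:3,:3]@r)[2]
    return W[:3,:3]@(r*s)+W[:3,3]
def cloud(d,i):
    W=np.linalg.inv(np.array(i["world_to_cam"]))
    v,u=np.mgrid[:d.shape[0],:d.shape[1]]
    P=np.stack([(u-i["cx"])/i["fx"]*d,(v-i["cy"])/i["fy"]*d,d],-1)
    return P@W[:3,:3].T+W[:3,3]
E
python3 - <<'E'
from h import *
for n in("top","scene"):
    p,d,i=grab(n); cv2.imwrite(f"pics/{n}0.png",p); np.savez(f"{n}0.npz",p=p,d=d)
    print(n,i)
print(ctrl.get_obs())
E
```

```text
top {'fx': 447.35053473475483, 'fy': 447.35053473475483, 'cx': 279.0611255654191, 'cy': 215.74332675774528, 'world_to_cam': array([[-0.01139753, -0.99983097, -0.01442654, -0.027258  ],
       [-0.99404887,  0.01289239, -0.10816942,  0.53931057],
       [ 0.10833713,  0.01310782, -0.99402779,  1.2703123 ],
       [ 0.        ,  0.        ,  0.        ,  1.        ]])}
scene {'fx': 407.37092555849284, 'fy': 407.37092555849284, 'cx': 284.4011797750889, 'cy': 213.43074404661772, 'world_to_cam': array([[-0.87589179,  0.48231781, -0.01353143,  0.49541162],
       [ 0.41595442,  0.74056897, -0.52776843, -0.11109877],
       [-0.24453116, -0.4678965 , -0.84928051,  1.26854616],
       [ 0.        ,  0.        ,  0.        ,  1.        ]])}
{'time_s': 0.1, 'qpos': array([ 1.13543097e+00,  3.00417931e-01,  1.52152765e+00,  9.34836648e-06,
        1.32069244e+00, -6.66002324e-02]), 'joint_vel': array([ 0.00140022, -0.00091952, -0.0029869 ,  0.00134968, -0.00327695,
        0.00206476]), 'tau': array([ 5.70561169e-04, -5.32642257e+01, -3.53282261e+01,  7.09185773e-02,
        2.34706403e-02, -3.48933588e-05]), 'ee_pos': array([0.19814271, 0.51278275, 0.17703811]), 'eef_rot': array([-3.14055021e+00, -7.86050737e-05,  2.77282517e+00]), 'force': array([ 0.22717231,  0.04903531, -0.34817709]), 'moment': array([-0.01591014, -0.0152834 , -0.00930962]), 'grip_force': 0.0, 'grip_width': 0.09384093940374538}
```

View pics/top0.png

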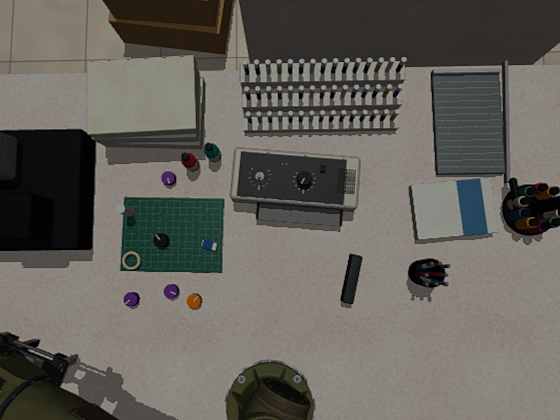

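View pics/scene0.png

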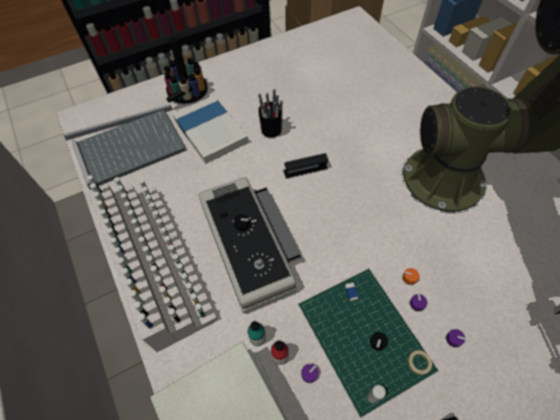

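Top picture: the black knob is on the mat at (161,240). Lookalikes are the fitted speed knob (304,180), the purple knobs at (169,178), (131,299) and (171,291), and the orange one at (194,300). The bare heat spindle is at (260,176), the glue stick at (128,212) and the tape at (131,261). I choose (161,240) and will check it in one close crop.

Run:
```python
from h import *
p=np.load("top0.npz")["p"];s=np.load("scene0.npz")["p"]
f=lambda im,u,v,r:cv2.resize(im[v-r:v+r,u-r:u+r],(390,290 if 0 else 390),interpolation=cv2.INTER_CUBIC)
a=np.hstack([f(p,161,240,22),f(p,260,176,26)])
cv2.imwrite("pics/crop1.png",a)
b=np.hstack([f(s,379,342,22),f(s,261,264,26)])
cv2.imwrite("pics/crop2.png",b)
for n in("top","scene"):
    z=np.load(n+"0.npz");i=cams.camera_info(n);P=cloud(z["d"],i)
    H=P[...,2]
    def rep(name,m): 
        q=P[m]; 
        if len(q): print(n,name,len(q),q.mean(0).round(4),q.min(0).round(4),q.max(0).round(4),"mid",((q.min(0)+q.max(0))/2).round(4))
    g=z["p"].astype(int).max(-1)
    c=(161,240) if n=="top" else (379,342)
    c2=(260,176) if n=="top" else (261,264)
    v,u=np.mgrid[:420,:560]
    near=lambda c,r:(abs(u-c[0])<r)&(abs(v-c[1])<r)
    rep("knob>15",near(c,13)&(H>.017)&(H<.04)); rep("knobtop>27.5",near(c,13)&(H>.0275)&(H<.04))
    rep("white",near(c,13)&(H>.017)&(g>120)&(H<.05))
    rep("cover",near(c2,25)&(H>.08)&(H<.09))
    rep("spindle",near(c2,12)&(H>.096)&(H<.12))
    rep("glue",(H>.075)&(H<.1)&near((128,212) if n=="top" else (377,394),14))
```

```text
top knob>15 162 [0.4738 0.3096 0.0286] [0.4553 0.2905 0.0174] [0.4934 0.331  0.0359] mid [0.4743 0.3108 0.0267]
top knobtop>27.5 108 [0.4735 0.3113 0.0305] [0.4553 0.2915 0.0275] [0.493  0.3297 0.0359] mid [0.4741 0.3106 0.0317]
top white 3 [0.4793 0.3163 0.0318] [0.4783 0.3141 0.0289] [0.4811 0.3181 0.034 ] mid [0.4797 0.3161 0.0315]
top cover 2228 [0.6471 0.017  0.0853] [ 0.5767 -0.0506  0.08  ] [0.7166 0.0856 0.09  ] mid [0.6466 0.0175 0.085 ]
top spindle 19 [0.6463 0.0196 0.1048] [0.6375 0.0165 0.0983] [0.6536 0.025  0.1094] mid [0.6455 0.0207 0.1038]
top glue 90 [0.5583 0.4052 0.0888] [0.5459 0.3932 0.0752] [0.5713 0.4195 0.0968] mid [0.5586 0.4064 0.086 ]
scene knob>15 236 [0.4775 0.3135 0.0268] [0.4551 0.2921 0.0171] [0.4962 0.333  0.0319] mid [0.4756 0.3125 0.0245]
scene knobtop>27.5 107 [0.4769 0.3131 0.0291] [0.4587 0.2953 0.0275] [0.495  0.3299 0.0319] mid [0.4769 0.3126 0.0297]
scene white 8 [0.4827 0.3179 0.03  ] [0.4779 0.3135 0.0288] [0.4869 0.322  0.0313] mid [0.4824 0.3178 0.0301]
scene cover 2239 [0.6462 0.0208 0.0843] [ 0.5775 -0.0716  0.0802] [0.7238 0.1011 0.0899] mid [0.6506 0.0148 0.085 ]
scene spindle 30 [0.6491 0.0216 0.1028] [0.6417 0.016  0.096 ] [0.6566 0.0266 0.1075] mid [0.6491 0.0213 0.1018]
scene glue 149 [0.5625 0.4087 0.0886] [0.5491 0.3961 0.0753] [0.5739 0.4214 0.0947] mid [0.5615 0.4087 0.085 ]
```

View pics/crop1.png

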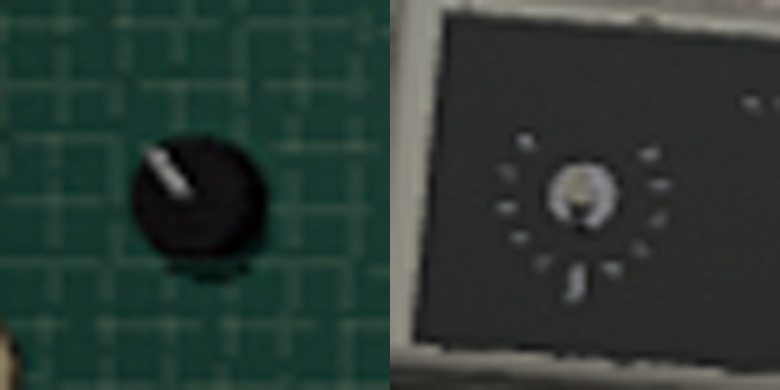

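View pics/crop2.png

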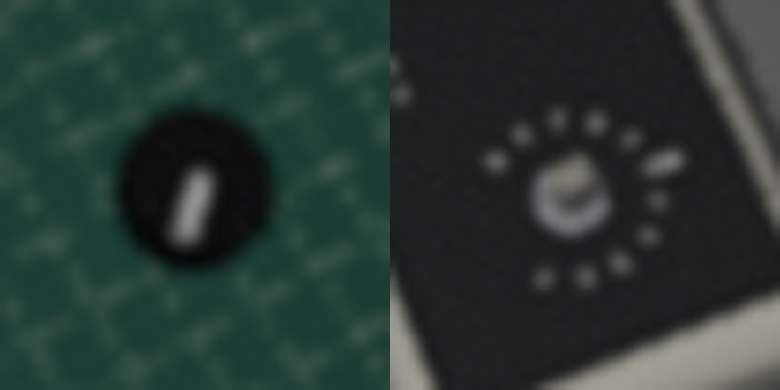

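The crops confirm the pick: a black knob with a white pointer going up-left, about +x+y. The heat spindle has its collar and ticks, with the long mark below it on the -x side. Next I refine the angles and centres.

```bash
cat > m.py <<'E'
from h import *
def proj(i,X):
    c=np.asarray(i["world_to_cam"])@np.r_[X,1]; return np.array([i["fx"]*c[0]/c[2]+i["cx"],i["fy"]*c[1]/c[2]+i["cy"]])
def blob(mask,c,d,i,z,r):
    n,l,st,ce=cv2.connectedComponentsWithStats(mask.astype(np.uint8))
    out=[]
    for k in range(1,n):
        if np.hypot(*(ce[k]-c))<r: out.append((st[k,4],ce[k].round(2),world(d,i,*ce[k],z=z).round(4)))
    return out
E
python3 - <<'E'
from m import *
for n in("top","scene"):
    z=np.load(n+"0.npz");i=cams.camera_info(n);d=z["d"];p=z["p"].astype(int);P=cloud(d,i);g=p.max(-1)
    c,c2=((161,240),(260,176)) if n=="top" else ((379,342),(261,264))
    v,u=np.mgrid[:420,:560]; near=lambda c,r:(np.hypot(u-c[0],v-c[1])<r)
    # pointer: fit line to white pixels at z=.03
    m=near(c,8)&(g>75)&(abs(p[...,1]-p[...,2])<25)&(abs(p[...,1]-p[...,0])<25)
    q=np.array([world(d,i,a,b,z=.030)[:2] for b,a in np.argwhere(m)]);w=g[m]-60.
    mu=np.average(q,0,w);C=np.cov((q-mu).T,aweights=w);e=np.linalg.eigh(C)[1][:,1]
    print(n,"pointer n",m.sum(),mu.round(4),"ang mod pi",np.arctan2(e[1],e[0])%np.pi)
    # knob body disc
    q=P[near(c,13)&(P[...,2]>.018)&(P[...,2]<.04)][:,:2].astype(np.float32)
    print(" knob circle",cv2.minEnclosingCircle(q),"dark",blob(near(c,11)&(g<45),c,d,i,.026,6))
    # laminator rectangle, upper surface
    q=P[near(c2,150)&(P[...,2]>.079)&(P[...,2]<.091)&(P[...,0]>.5)&(P[...,1]>-.25)&(P[...,1]<.18)][:,:2].astype(np.float32)
    print(" lam",len(q),cv2.minAreaRect(q))
    print(" ticks",*blob((g>70)&near(c2,22),c2,d,i,.085,22),sep="\n  ")
    if n=="top": print(g[166:188,248:274])
    else: print(g[252:278,248:276])
E
```

```text
top pointer n 9 [0.482  0.3193] ang mod pi 0.6689270797577738
 knob circle ((0.4744080603122711, 0.3109930157661438), 0.020607776939868927) dark [(np.int32(203), array([161.58, 241.17]), array([0.4694, 0.3083, 0.026 ]))]
 lam 6406 ((0.7311826944351196, -0.038013771176338196), (0.35784927010536194, 0.42377588152885437), 0.009586461819708347)
 ticks
  (np.int32(4), array([251.5, 168.5]), array([0.6675, 0.0415, 0.085 ]))
  (np.int32(3), array([268., 170.]), array([ 0.6626, -0.0049,  0.085 ]))
  (np.int32(1), array([249., 172.]), array([0.6576, 0.0485, 0.085 ]))
  (np.int32(56), array([259.32, 175.14]), array([0.6482, 0.0196, 0.085 ]))
  (np.int32(2), array([269.5, 174. ]), array([ 0.6511, -0.0091,  0.085 ]))
  (np.int32(3), array([249., 177.]), array([0.6434, 0.0486, 0.085 ]))
  (np.int32(1), array([269., 179.]), array([ 0.6369, -0.0075,  0.085 ]))
  (np.int32(2), array([250.5, 181. ]), array([0.6319, 0.0444, 0.085 ]))
  (np.int32(1), array([267., 183.]), array([ 0.6256, -0.0018,  0.085 ]))
  (np.int32(1), array([254., 184.]), array([0.6232, 0.0347, 0.085 ]))
  (np.int32(10), array([258
[... 6381 characters left out ...]
 33  32  34  32  32  32  33  34  33  32  30  32  34  34  33  37  60  78
   67  44  33  31  32  33  31  33  33  32]
 [ 33  34  32  33  33  33  39  47  44  36  33  38  50  55  41  36  60  82
   75  50  34  33  32  31  32  31  32  32]
 [ 32  31  33  33  32  36  54  69  59  40  34  47  70  78  55  35  44  57
   56  41  33  31  32  32  33  33  35  31]
 [ 34  34  33  32  32  37  61  76  62  39  32  46  69  76  55  34  33  35
   34  33  33  32  33  33  34  33  33  33]
 [ 33  33  32  33  32  35  47  56  45  34  32  37  50  54  42  32  30  33
   32  32  32  32  33  33  31  33  32  33]
 [ 33  33  32  32  31  32  34  35  33  32  32  33  36  35  34  31  32  31
   34  32  32  33  32  33  33  33  33  31]]
```

Run:
```python
from m import *
from scipy.optimize import least_squares
v,u=np.mgrid[:420,:560]
for n in("top","scene"):
    z=np.load(n+"0.npz");i=cams.camera_info(n);d=z["d"];p=z["p"].astype(float);g=p.max(-1);P=cloud(d,i)
    c0=np.array([.6475,.020]); bg=44 if n=="top" else 32
    X=np.array([[world(d,i,a,b,z=.085)[:2] for a in range(560)] for b in range(420)])
    D=X-c0;R=np.hypot(D[...,0],D[...,1])
    m=((R>.023)&(R<.040)&(g>bg+8)).astype(np.uint8)
    k,l=cv2.connectedComponents(m)
    T=[];S=[]
    for j in range(1,k):
        w=np.where(l==j,g-bg,0);  S.append(w.sum()); T.append((X*w[...,None]).sum((0,1))/w.sum())
    T=np.array(T);S=np.array(S); b=S.argmax(); o=[j for j in range(len(S)) if j!=b and S[j]>30]
    f=least_squares(lambda q:np.hypot(*(T[o]-q[:2]).T)-q[2],[*c0,.03],loss="soft_l1",f_scale=.0005)
    c=f.x[:2];e=T[b]-c
    print(n,"n",len(o),"centre",f.x.round(4),"res",np.abs(f.fun).max().round(4),"long",T[b].round(4),np.hypot(*e),"yaw",np.arctan2(-e[1],-e[0]))
    a=np.sort([np.arctan2(*(T[j]-c)[::-1]) for j in o]);print(a.round(2))
    # dark fascia quad for yaw
    q=P[(np.abs(P[...,2]-.085)<.006)&(g<60)&(np.abs(X[...,0]-.645)<.08)&(np.abs(X[...,1]+.05)<.16)][:,:2].astype(np.float32)
    print(" fascia",cv2.minAreaRect(q))
    q=P[(np.abs(P[...,2]-.109)<.025)&(P[...,2]>.096)&(np.hypot(X[...,0]-.64,X[...,1]+.105)<.04)][:,:2].astype(np.float32)
    print(" speedknob",cv2.minEnclosingCircle(q), "axis px .088/.106",proj(i,[*c,.088]).round(1),proj(i,[*c,.106]).round(1))
```

```text
top n 10 centre [0.6471 0.0196 0.0294] res 0.0009 long [0.6139 0.0223] 0.03331469526258423 yaw -0.08311316324590465
[-2.78 -2.35 -1.9  -1.45 -1.02  0.8   1.25  1.72  2.15  2.59]
 fascia ((0.6357982158660889, -0.06710782647132874), (0.29208120703697205, 0.13561175763607025), 84.68558502197266)
 speedknob ((0.6342915892601013, -0.10594674199819565), 0.020790165290236473) axis px .088/.106 [259.3 175.3] [258.9 174. ]
scene n 8 centre [0.6488 0.0188 0.0295] res 0.0007 long [0.6165 0.0197] 0.03230895035033677 yaw -0.027635260532693308
[-2.34 -1.89 -1.19  0.79  1.27  1.7   2.16  2.61]
 fascia ((0.6423806548118591, -0.06984949111938477), (0.29285338521003723, 0.12367665022611618), 84.47676086425781)
 speedknob ((0.6362397074699402, -0.10408023744821548), 0.02115607261657715) axis px .088/.106 [258.6 263.5] [258.1 260.5]
```

The rows are not in the units I measure in: shifts go in shares of 750 mm and turns go in shares of 2 rad. I convert before sending: -331 mm / 750 = -0.4413, 115 mm / 750 = 0.1533, -0.38 rad / 2 = -0.19.

>>> arm_command(plan=[[[-0.4413,-0.1173,0,0,0,-0.19,-0.3],[-0.4413,-0.1173,0,0,0,-0.19,-0.3],[-0.4413,-0.1173,0,0,0,-0.19,-0.3],[-0.4413,-0.1173,0,0,0,-0.19,-0.3],[-0.4413,-0.1173,0,0,0,-0.19,-0.3],[-0.4413,-0.1173,0,0,0,-0.19,-0.3],[-0.4413,-0.1173,0,0,0,-0.19,-0.3],[-0.4413,-0.1173,0,0,0,-0.19,-0.3],[-0.4413,-0.1173,0.08,0,0,-0.19,-0.3],[-0.4413,-0.1173,0.1533,0,0,-0.19,-0.3],[-0.4413,-0.1173,0.1533,0,0,-0.19,-0.3],[-0.4413,-0.1173,0.1533,0,0,-0.19,-0.3]]], squeeze=20)

```text
time_s: 1.3
ee_pos: [0.4736, 0.3112, 0.0599]
eef_rot: [-3.139, -0.004, -3.13]
force: [-0.7, -0.2, 0.4]
grip_width: 0.061
grip_force: 0.0
```

Run:
```python
from m import *
o=ctrl.get_obs();print({k:o[k] for k in("time_s","ee_pos","eef_rot","grip_width","qpos")})
f=lambda im,u,v,r:cv2.resize(im[v-r:v+r,u-r:u+r],(390,390),interpolation=cv2.INTER_CUBIC)
p,d,i=grab("top");s,d2,i2=grab("scene")
E=o["ee_pos"]
print("tcp px",proj(i,E),proj(i2,E))
cv2.imwrite("pics/c3.png",np.hstack([f(p,161,240,45),f(s,379,330,45)]))
```

```text
{'time_s': 1.3, 'ee_pos': array([0.47355843, 0.31116902, 0.05989285]), 'eef_rot': array([-3.1391806 , -0.00447694, -3.13003453]), 'grip_width': 0.0610172095362179, 'qpos': array([ 5.16675746e-01,  4.61162602e-01,  1.58894085e+00,  6.24880143e-05,
        1.09657426e+00, -1.06571278e+00])}
tcp px [157.29684673 239.09853644] [382.33593367 334.71626489]
```

View pics/c3.png

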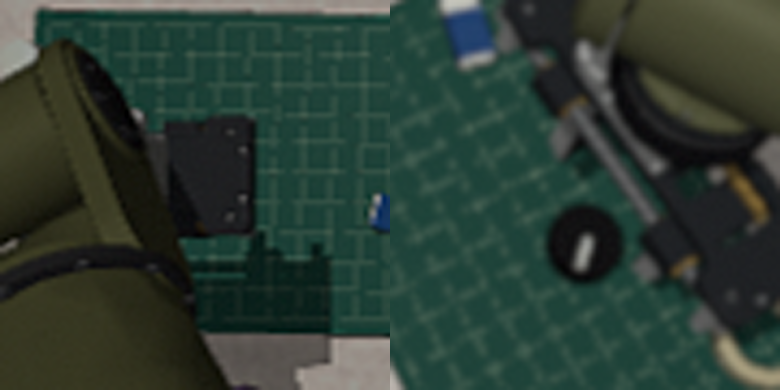

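In the tool's units: 54 mm / 750 = 0.072, -1.5 mm / 750 = -0.002.

>>> arm_command(plan=[[[-0.002,0.0007,0.0267,0,0,0,-0.3],[-0.002,0.0007,0.0507,0,0,0,-0.3],[-0.002,0.0007,0.0667,0,0,0,-0.3],[-0.002,0.0007,0.072,0,0,0,-0.3],[-0.002,0.0007,0.072,0,0,0,-0.3],[-0.002,0.0007,0.072,0,0,0,0.0],[-0.002,0.0007,0.072,0,0,0,0.3],[-0.002,0.0007,0.072,0,0,0,1],[-0.002,0.0007,0.072,0,0,0,1],[-0.002,0.0007,0.072,0,0,0,1],[-0.002,0.0007,0.072,0,0,0,1],[-0.002,0.0007,0.072,0,0,0,1]]], squeeze=20)

```text
time_s: 2.6
ee_pos: [0.4768, 0.3121, 0.0086]
eef_rot: [-3.142, -0.0, -3.13]
force: [0.5, -0.0, -0.8]
grip_width: 0.0082
grip_force: 0.0
```

Run:
```python
from m import *
o=ctrl.get_obs();print({k:o[k] for k in("time_s","ee_pos","grip_width","force")})
f=lambda im,u,v,r:cv2.resize(im[v-r:v+r,u-r:u+r],(390,390),interpolation=cv2.INTER_CUBIC)
p,d,i=grab("top");s,d2,i2=grab("scene")
print(proj(i2,o["ee_pos"]))
cv2.imwrite("pics/c4.png",np.hstack([f(p,170,245,45),f(s,379,330,45)]))
```

```text
{'time_s': 2.6, 'ee_pos': array([0.4767821 , 0.31210989, 0.00855707]), 'grip_width': 0.008220006333161408, 'force': array([ 0.51523661, -0.03593464, -0.75980621])}
[377.49753169 341.45361558]
```

View pics/c4.png

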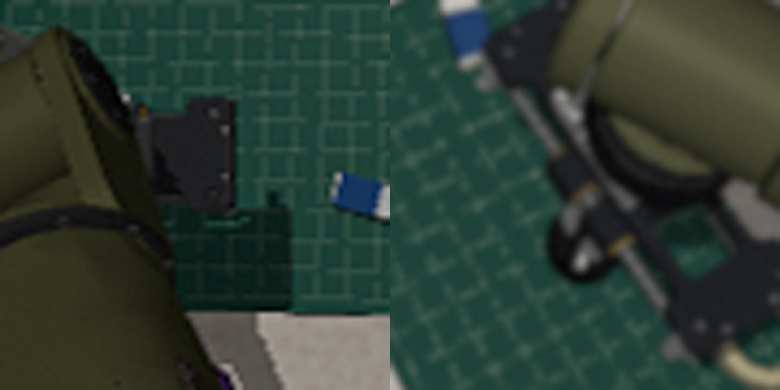

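Fingers closed to 8 mm without holding the knob. The scene crop shows the knob still near (379,341), so I need its depth.

Run:
```python
from m import *
s,d,i=grab("scene");P=cloud(d,i);g=s.max(-1)
print(ctrl.get_obs()["grip_width"])
q0=np.load("scene0.npz");P0=cloud(q0["d"],i)
np.set_printoptions(linewidth=200)
sl=(slice(328,354,2),slice(364,396,2))
print((P[sl][...,2]*1000).astype(int));print((P0[sl][...,2]*1000).astype(int));print(g[sl])
print((P[sl][...,0]*1000).astype(int))
```

```text
0.000547273333839521
[[  2   3   0   0 141 152 157 155 156 147 170 217 228 233 233 230]
 [  3   5   3   0   2 143 154 153 150 156 166 177 182 223 228 231]
 [  0   0   2   3   3   0 136  85 157 156 155 171 179 176 176 174]
 [  0  -1   2   0   4  28  62 150 156 157 155 155 175 172 174 155]
 [  3   1   0   0  26  43  56 143 157 154 154 154 167 176 174 133]
 [  1   6   2   0  29  29  48  50 146 154 155 156 160 168 173 173]
 [ -1   3   2  13  24  25  26  48 142 148 156 153 148   0 173 175]
 [  2   0   0  11  27  24  28  41  54 144 148 146 150   2 167 176]
 [  2   5   5   5  21  27  28  28  46  29  25  25 151 150   1 169]
 [  4   3   1  -2  10  22  30  28  27  27  25   2  -1 151 150   1]
 [  1   1   3   2   1   8  16  21  25  25  10   3   1 150 148 147]
 [  3   0   3   0   3   5  -2   4   4   1  -2   1   1   0 149 147]
 [  0   2   0   1   0   1   0   0   1   5   5   1   3   0   0 147]]
[[   1    2    0   -1    0    3    1    1    0    2   -1    4   -2   -1    3    2]
 [  -2    2    2    0    0    1    0   -1    0    3   -1    3    1    0    1 1025]
 [   3    2   -1    0   -1    2   22   28
[... 1916 characters left out ...]
 502 498 500 499 494 490 486]
 [492 487 484 479 476 479 486 510 508 505 500 497 500 495 492 482]
 [496 491 486 482 486 487 487 510 511 506 502 499 500 499 495 477]
 [498 496 490 485 490 485 487 483 510 509 506 502 500 499 497 494]
 [500 497 493 492 491 487 483 486 511 509 508 503 498 445 499 496]
 [504 499 495 494 494 489 486 486 486 511 508 504 502 448 500 499]
 [507 504 499 495 495 493 489 485 486 477 471 467 504 500 447 500]
 [510 506 501 496 495 494 492 488 483 479 474 463 457 503 499 445]
 [512 508 504 500 495 493 491 488 485 481 472 466 461 505 501 497]
 [515 510 507 501 499 495 488 486 482 477 471 468 464 459 504 499]
 [517 514 509 505 500 497 492 488 484 480 477 471 467 462 458 502]]
```

In the tool's units: -80 mm / 750 = -0.1067, -60 mm / 750 = -0.08.

>>> arm_command(plan=[[[0,0,-0.04,0,0,0,1],[0,0,-0.08,0,0,0,1],[0,0,-0.1067,0,0,0,1],[0,0,-0.1067,0,0,0,1],[0,0,-0.1067,0,0,0,1]]])

```text
time_s: 3.25
ee_pos: [0.4766, 0.312, 0.088]
eef_rot: [-3.141, -0.0, -3.13]
force: [-0.5, -0.6, -0.5]
grip_width: 0.0003
grip_force: 0.0
```

Run:
```python
from m import *
o=ctrl.get_obs();E=o["ee_pos"];print({k:o[k] for k in("ee_pos","eef_rot","grip_width","qpos")})
s,d,i=grab("scene");P=cloud(d,i)
print("tcp px",proj(i,E).round(1),"depth",(np.asarray(i["world_to_cam"])@np.r_[E,1])[2])
m=(P[...,2]>.04)&(np.hypot(P[...,0]-E[0],P[...,1]-E[1])<.02)
q=P[m];
for a in np.arange(.04,.2,.01):
    k=q[(q[:,2]>=a)&(q[:,2]<a+.01)]
    if len(k): print(round(a,2),len(k),k.mean(0).round(3),k.min(0).round(3),k.max(0).round(3))
c=proj(i,E).astype(int)
f=cv2.resize(s[c[1]-40:c[1]+40,c[0]-50:c[0]+50],(750,600),interpolation=cv2.INTER_CUBIC)
cv2.circle(f,tuple(((proj(i,E)-c+[50,40])*7.5).astype(int)),6,(0,0,255),2)
cv2.imwrite("pics/c5.png",f)
```

```text
{'ee_pos': array([0.47659704, 0.31200364, 0.08795898]), 'eef_rot': array([-3.14145981e+00, -1.89114229e-04, -3.13036582e+00]), 'grip_width': 0.00029352944445662445, 'qpos': array([ 5.15354117e-01,  4.30064557e-01,  1.56190517e+00, -2.73540592e-05,
        1.14985269e+00, -1.06665788e+00])}
tcp px [383.8 332.3] depth 0.9313160735523671
0.11 5 [0.486 0.311 0.117] [0.485 0.304 0.115] [0.487 0.316 0.119]
0.12 17 [0.485 0.315 0.126] [0.476 0.303 0.122] [0.488 0.324 0.129]
0.13 19 [0.486 0.312 0.135] [0.484 0.3   0.131] [0.487 0.324 0.139]
0.14 16 [0.487 0.312 0.144] [0.485 0.299 0.141] [0.487 0.324 0.149]
0.15 1 [0.487 0.302 0.153] [0.487 0.302 0.153] [0.487 0.302 0.153]
0.16 1 [0.486 0.302 0.161] [0.486 0.302 0.161] [0.486 0.302 0.161]
```

View pics/c5.png

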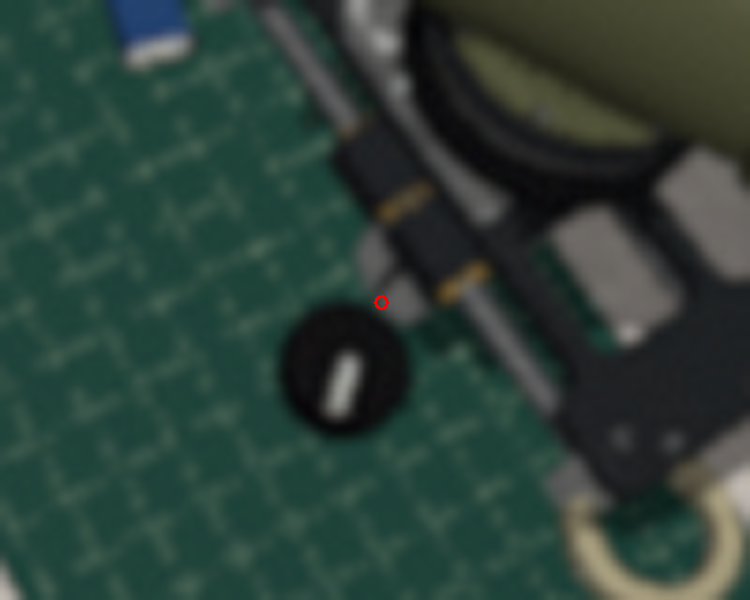

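The depth shows the fingertips end at z≈0.112 while the reported TCP is 0.088. The real tips are therefore about 24 mm higher than reported, and the fingers closed above the knob. The knob has not moved, so I reopen and go lower, watching the force.

In the tool's units: 96 mm / 750 = 0.128, 93 mm / 750 = 0.124.

>>> arm_command(plan=[[[0.0027,0,0.0267,0,0,0,-0.3],[0.0027,0,0.0267,0,0,0,-0.3],[0.0027,0,0.0267,0,0,0,-0.3],[0.0027,0,0.0267,0,0,0,-0.3],[0.0027,0,0.0267,0,0,0,-0.3],[0.0027,0,0.0267,0,0,0,-0.3],[0.0027,0,0.0667,0,0,0,-0.3],[0.0027,0,0.1,0,0,0,-0.3],[0.0027,0,0.1173,0,0,0,-0.3],[0.0027,0,0.124,0,0,0,-0.3],[0.0027,0,0.128,0,0,0,-0.3],[0.0027,0,0.128,0,0,0,-0.3]]])

```text
time_s: 4.5
ee_pos: [0.4752, 0.3123, -0.0068]
eef_rot: [3.141, 0.001, -3.13]
force: [-0.4, -0.0, 0.8]
grip_width: 0.0614
grip_force: 0.0
```

Run:
```python
from m import *
o=ctrl.get_obs();E=o["ee_pos"];print({k:o[k] for k in("ee_pos","eef_rot","grip_width","force")})
s,d,i=grab("scene");P=cloud(d,i);g=s.max(-1)
dy=P[...,1]-E[1];m=(np.abs(P[...,0]-E[0])<.012)&(P[...,2]<.12)
for lo,hi in((-.06,-.025),(-.022,.022),(.025,.06)):
    q=P[m&(dy>lo)&(dy<hi)]
    h=np.histogram(q[:,2],np.arange(-.005,.12,.005))[0];print(lo,h)
```

```text
{'ee_pos': array([ 0.47516471,  0.31231323, -0.00681418]), 'eef_rot': array([ 3.14113058e+00,  8.08490006e-04, -3.13039086e+00]), 'grip_width': 0.061389014368243955, 'force': array([-0.38479248, -0.03319388,  0.81525849])}
-0.06 [17 60  4  0  0  4  3  7  2  8  4  2  5  4  5  1  0  1  1  1  0  3  0  0]
-0.022 [ 1 13  2  3  3 14 91  8  0  0  0  0  0  0  0  0  0  0  0  0  0  0  0  0]
0.025 [26 76  4  0  0  2  4  3  3  3  1  0  0  0  0  0  0  0  0  0  0  0  0  0]
```

The reported TCP is below the counter with no contact, which confirms the offset. Tips are near 0.019, so I go 10 mm lower and close.

In the tool's units: 10 mm / 750 = 0.0133, 8 mm / 750 = 0.0107.

>>> arm_command(plan=[[[0,0,0.0053,0,0,0,-0.3],[0,0,0.0107,0,0,0,-0.3],[0,0,0.0133,0,0,0,-0.3],[0,0,0.0133,0,0,0,-0.3],[0,0,0.0133,0,0,0,-0.1],[0,0,0.0133,0,0,0,0.1],[0,0,0.0133,0,0,0,1],[0,0,0.0133,0,0,0,1],[0,0,0.0133,0,0,0,1],[0,0,0.0133,0,0,0,1]]], squeeze=20)

```text
time_s: 5.55
ee_pos: [0.4748, 0.3121, -0.0174]
eef_rot: [3.142, 0.0, -3.13]
force: [0.3, -0.6, 1.7]
grip_width: 0.0396
grip_force: 20.0
```

In the tool's units: -295 mm / 750 = -0.3933, -150 mm / 750 = -0.2, 1.35 rad / 2 = 0.675.

>>> arm_command(plan=[[[0,0,-0.0533,0,0,0,1],[0,0,-0.12,0,0,0,1],[0,0,-0.1733,0,0,0,1],[-0.02,-0.0333,-0.2,0,0,0.075,1],[-0.0467,-0.08,-0.2,0,0,0.15,1],[-0.0733,-0.1267,-0.2,0,0,0.225,1],[-0.1,-0.1733,-0.2,0,0,0.3,1],[-0.1267,-0.22,-0.2,0,0,0.375,1],[-0.1533,-0.2667,-0.2,0,0,0.45,1],[-0.18,-0.3133,-0.2,0,0,0.525,1],[-0.2067,-0.36,-0.2,0,0,0.6,1],[-0.2267,-0.3933,-0.2,0,0,0.675,1]]])

```text
time_s: 6.75
ee_pos: [0.6488, 0.0167, 0.1323]
eef_rot: [-3.141, 0.0, 1.795]
force: [-0.1, 0.3, 0.2]
grip_width: 0.0393
grip_force: 20.0
```

In the tool's units: 0.13 rad / 2 = 0.065.

>>> arm_command(plan=[[[0,0,0,0,0,0.065,1],[0,0,0,0,0,0.065,1],[0,0,0,0,0,0.065,1]]])

```text
time_s: 7.05
ee_pos: [0.6478, 0.0193, 0.1324]
eef_rot: [-3.141, -0.0, 1.677]
force: [-0.1, -0.2, -0.6]
grip_width: 0.0394
grip_force: 20.0
```

Run:
```python
from m import *
o=ctrl.get_obs();E=o["ee_pos"];print({k:o[k] for k in("ee_pos","eef_rot","grip_width","force","qpos")})
s,d,i=grab("scene");t,_,it=grab("top")
A=np.array([.648,.0192,.106])
B=np.array([*E[:2],E[2]+.0204])
print(proj(i,B),proj(it,B))
c=proj(i,B).astype(int);c2=proj(it,B).astype(int)
f=lambda im,c,r:cv2.resize(im[c[1]-r:c[1]+r,c[0]-r:c[0]+r],(400,400),interpolation=cv2.INTER_CUBIC)
cv2.imwrite("pics/c6.png",np.hstack([f(s,c,32),f(t,c2,32)]))
P=cloud(d,i);q=P[(P[...,2]>B[2]+.012)&(P[...,2]<B[2]+.035)&(np.hypot(P[...,0]-E[0],P[...,1]-E[1])<.022)]
print(len(q),q.mean(0),q.min(0),q.max(0))
```

```text
{'ee_pos': array([0.64782719, 0.01934991, 0.1323941 ]), 'eef_rot': array([-3.14117518e+00, -7.67967505e-05,  1.67707307e+00]), 'grip_width': 0.03935981832508275, 'force': array([-0.12250778, -0.21237345, -0.56995647]), 'qpos': array([-2.66509508e-02,  5.55844725e-01,  1.26558443e+00,  2.14570261e-05,
        1.32058746e+00, -1.32933023e-01])}
[257.24505002 252.04000588] [257.91683437 170.23587835]
209 [0.64644017 0.02446169 0.17646036] [0.62785141 0.00254657 0.16517316] [0.66630756 0.03982488 0.18571268]
```

View pics/c6.png

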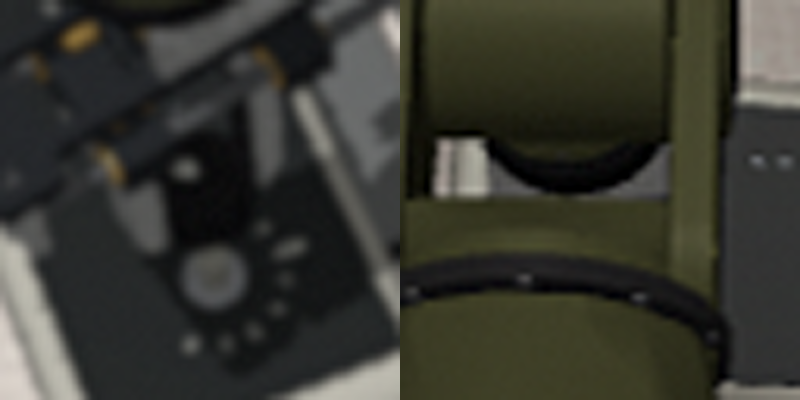

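The knob is held and hovers over the spindle, which is visible at crop (213,278). I check the knob's y offset in the grip by depth.

Run:
```python
from m import *
o=ctrl.get_obs();E=o["ee_pos"]
for k in range(2):
    s,d,i=grab("scene");P=cloud(d,i);g=s.max(-1)
    for z0,z1 in((.150,.158),(.158,.172),(.172,.179),(.179,.188)):
        q=P[(P[...,2]>z0)&(P[...,2]<z1)&(np.abs(P[...,0]-E[0])<.006)&(np.abs(P[...,1]-E[1])<.03)]
        print(z0,len(q),np.percentile(q[:,1],[5,50,90,97,100]).round(4) if len(q) else "", q.mean(0).round(4) if len(q) else "")
```

```text
0.15 6 [0.0387 0.0389 0.0395 0.0398 0.04  ] [0.6476 0.039  0.1558]
0.158 11 [0.038  0.0395 0.0404 0.0406 0.0408] [0.6485 0.0393 0.1664]
0.172 61 [0.0052 0.0228 0.0376 0.0397 0.0412] [0.6473 0.0228 0.177 ]
0.179 11 [0.0142 0.0247 0.0361 0.0363 0.0364] [0.649  0.0256 0.1797]
0.15 5 [0.0384 0.0395 0.0404 0.0405 0.0406] [0.6483 0.0394 0.156 ]
0.158 11 [0.0377 0.0397 0.0404 0.0408 0.041 ] [0.6482 0.0394 0.1648]
0.172 56 [0.0073 0.0253 0.0378 0.0394 0.0417] [0.6476 0.0249 0.1768]
0.179 18 [0.0056 0.0164 0.0349 0.0368 0.0373] [0.6477 0.0194 0.1797]
```

In the tool's units: 48 mm / 750 = 0.064, 47 mm / 750 = 0.0627.

>>> arm_command(plan=[[[-0.0013,-0.0007,0.02,0,0,0,1],[-0.0013,-0.0007,0.04,0,0,0,1],[-0.0013,-0.0007,0.0533,0,0,0,1],[-0.0013,-0.0007,0.0587,0,0,0,1],[-0.0013,-0.0007,0.0627,0,0,0,1],[-0.0013,-0.0007,0.064,0,0,0,1],[-0.0013,-0.0007,0.064,0,0,0,1],[-0.0013,-0.0007,0.064,0,0,0,1]]])

```text
time_s: 8.05
ee_pos: [0.6479, 0.018, 0.085]
eef_rot: [3.141, 0.0, 1.673]
force: [0.4, 0.7, 0.0]
grip_width: 0.0393
grip_force: 20.0
```

In the tool's units: 3 mm / 750 = 0.004, 2 mm / 750 = 0.0027.

>>> arm_command(plan=[[[0,0,0.0013,0,0,0,1],[0,0,0.0027,0,0,0,1],[0,0,0.004,0,0,0,1],[0,0,0.004,0,0,0,1],[0,0,0.004,0,0,0,1]]])

```text
time_s: 8.55
ee_pos: [0.6477, 0.0184, 0.0815]
eef_rot: [3.142, -0.0, 1.673]
force: [0.6, 4.4, 0.3]
grip_width: 0.0395
grip_force: 20.0
```

In the tool's units: 2 mm / 750 = 0.0027, 1.4 mm / 750 = 0.0019.

>>> arm_command(plan=[[[0,0,0.0009,0,0,0,1],[0,0,0.0019,0,0,0,1],[0,0,0.0027,0,0,0,1],[0,0,0.0027,0,0,0,1],[0,0,0.0027,0,0,0,1]]])

```text
time_s: 9.05
ee_pos: [0.6479, 0.0183, 0.0803]
eef_rot: [3.141, -0.0, 1.673]
force: [-2.4, 5.5, 7.4]
grip_width: 0.0393
grip_force: 20.0
```

Resting on the spindle end (underside ≈0.101, 7 N). I ease off the side force and sweep clockwise for the flat.

In the tool's units: 0.8 mm / 750 = 0.0011, 0.5 mm / 750 = 0.0007, 0.4 rad / 2 = 0.2.

>>> arm_command(plan=[[[0.0011,-0.0004,0,0,0,0,1],[0.0011,-0.0004,0.0007,0,0,0.025,1],[0.0011,-0.0004,0.0007,0,0,0.05,1],[0.0011,-0.0004,0.0007,0,0,0.075,1],[0.0011,-0.0004,0.0007,0,0,0.1,1],[0.0011,-0.0004,0.0007,0,0,0.125,1],[0.0011,-0.0004,0.0007,0,0,0.15,1],[0.0011,-0.0004,0.0007,0,0,0.175,1],[0.0011,-0.0004,0.0007,0,0,0.2,1],[0.0011,-0.0004,0.0007,0,0,0.2,1]]])

```text
time_s: 10.05
ee_pos: [0.6473, 0.0186, 0.0789]
eef_rot: [3.141, 0.0, 1.272]
force: [1.0, 3.1, 0.3]
grip_width: 0.0394
grip_force: 20.0
```

In the tool's units: 2 mm / 750 = 0.0027, 1.4 mm / 750 = 0.0019.

>>> arm_command(plan=[[[0.0005,0,0.0009,0,0,0,1],[0.0005,0,0.0019,0,0,0,1],[0.0005,0,0.0027,0,0,0,1],[0.0005,0,0.0027,0,0,0,1]]])

```text
time_s: 10.45
ee_pos: [0.6475, 0.0189, 0.077]
eef_rot: [3.141, 0.0, 1.273]
force: [2.0, -0.3, -0.3]
grip_width: 0.0395
grip_force: 20.0
```

The flat is found and the knob dropped in with no resistance. Now a firmer grip, and push through the clip.

In the tool's units: 3.5 mm / 750 = 0.0047, 3 mm / 750 = 0.004.

>>> arm_command(plan=[[[0.0003,0,0,0,0,0,1],[0.0003,0,0,0,0,0,1],[0.0003,0,0.0013,0,0,0,1],[0.0003,0,0.0027,0,0,0,1],[0.0003,0,0.004,0,0,0,1],[0.0003,0,0.0047,0,0,0,1],[0.0003,0,0.0047,0,0,0,1]]], squeeze=40)

```text
time_s: 11.15
ee_pos: [0.6482, 0.0192, 0.0749]
eef_rot: [3.139, -0.0, 1.273]
force: [0.4, -2.3, 9.6]
grip_width: 0.0393
grip_force: 40.0
```

Clip reached at the expected height with 9.6 N. I keep pushing in small steps.

In the tool's units: 1.5 mm / 750 = 0.002, 1 mm / 750 = 0.0013.

>>> arm_command(plan=[[[0,0,0.0007,0,0,0,1],[0,0,0.0013,0,0,0,1],[0,0,0.002,0,0,0,1],[0,0,0.002,0,0,0,1]]])

```text
time_s: 11.55
ee_pos: [0.6482, 0.0192, 0.0735]
eef_rot: [3.139, -0.0, 1.273]
force: [0.7, -2.5, 1.5]
grip_width: 0.0392
grip_force: 40.0
```

In the tool's units: 4 mm / 750 = 0.0053, 3 mm / 750 = 0.004.

>>> arm_command(plan=[[[0,0,0.0013,0,0,0,1],[0,0,0.0027,0,0,0,1],[0,0,0.004,0,0,0,1],[0,0,0.0053,0,0,0,1],[0,0,0.0053,0,0,0,1]]])

```text
time_s: 12.05
ee_pos: [0.6474, 0.019, 0.0677]
eef_rot: [-3.141, 0.0, 1.273]
force: [3.2, -4.2, -0.3]
grip_width: 0.0393
grip_force: 40.0
```

In the tool's units: 2 mm / 750 = 0.0027, 1.4 mm / 750 = 0.0019.

>>> arm_command(plan=[[[0,0,0.0009,0,0,0,1],[0,0,0.0019,0,0,0,1],[0,0,0.0027,0,0,0,1],[0,0,0.0027,0,0,0,1]]])

```text
time_s: 12.45
ee_pos: [0.6475, 0.0191, 0.0675]
eef_rot: [3.141, 0.0, 1.273]
force: [-5.9, -5.3, 16.0]
grip_width: 0.0393
grip_force: 40.0
```

Home: z is blocked at 16 N, 13 mm below the rest height. I unload and turn about 2.0 rad clockwise.

In the tool's units: -1.7 mm / 750 = -0.0023, -0.4 mm / 750 = -0.0005, 1 rad / 2 = 0.5.

>>> arm_command(plan=[[[-0.0005,-0.0004,-0.0023,0,0,0,1],[-0.0005,-0.0004,-0.0023,0,0,0.05,1],[-0.0005,-0.0004,-0.0023,0,0,0.1,1],[-0.0005,-0.0004,-0.0023,0,0,0.15,1],[-0.0005,-0.0004,-0.0023,0,0,0.2,1],[-0.0005,-0.0004,-0.0023,0,0,0.25,1],[-0.0005,-0.0004,-0.0023,0,0,0.3,1],[-0.0005,-0.0004,-0.0023,0,0,0.35,1],[-0.0005,-0.0004,-0.0023,0,0,0.4,1],[-0.0005,-0.0004,-0.0023,0,0,0.45,1],[-0.0005,-0.0004,-0.0023,0,0,0.5,1],[-0.0005,-0.0004,-0.0023,0,0,0.5,1]]])

```text
time_s: 13.65
ee_pos: [0.6473, 0.0191, 0.0677]
eef_rot: [3.142, -0.001, 0.271]
force: [4.4, -2.5, 1.3]
grip_width: 0.0391
grip_force: 40.0
```

In the tool's units: 1.04 rad / 2 = 0.52.

>>> arm_command(plan=[[[0,0,0,0,0,0.05,1],[0,0,0,0,0,0.1,1],[0,0,0,0,0,0.15,1],[0,0,0,0,0,0.2,1],[0,0,0,0,0,0.25,1],[0,0,0,0,0,0.3,1],[0,0,0,0,0,0.35,1],[0,0,0,0,0,0.4,1],[0,0,0,0,0,0.45,1],[0,0,0,0,0,0.5,1],[0,0,0,0,0,0.52,1],[0,0,0,0,0,0.52,1]]])

```text
time_s: 14.85
ee_pos: [0.6474, 0.0194, 0.0677]
eef_rot: [-3.141, -0.0, -0.765]
force: [5.5, -1.3, 1.7]
grip_width: 0.0393
grip_force: 40.0
```

```bash
cat > ptr.py <<'E'
from m import *
o=ctrl.get_obs();print({k:o[k] for k in("time_s","ee_pos","eef_rot","force","moment","qpos","grip_width")})
c=np.array([.648,.0192])
for n in("scene","top"):
    p,d,i=grab(n);p=p.astype(int);g=p.max(-1);P=cloud(d,i)
    v,u=np.mgrid[:420,:560];uv=proj(i,[*c,.115])
    m=(np.hypot(u-uv[0],v-uv[1])<9)&(g>65)&(np.hypot(P[...,0]-c[0],P[...,1]-c[1])<.021)&(P[...,2]>.105)&(P[...,2]<.125)
    if m.sum()<4: print(n,"few",m.sum()); continue
    q=np.array([world(d,i,a,b,z=.115)[:2] for b,a in np.argwhere(m)]);w=g[m]-50.
    mu=np.average(q,0,w);e=np.linalg.eigh(np.cov((q-mu).T,aweights=w))[1][:,1]
    print(n,m.sum(),mu.round(4),"axis",np.arctan2(e[1],e[0])%np.pi,"radial",np.arctan2(*(mu-c)[::-1]))
    k=P[(P[...,2]>.1)&(P[...,2]<.125)&(np.hypot(P[...,0]-c[0],P[...,1]-c[1])<.023)]
    print("  knob top z",np.percentile(k[:,2],[25,50,75,95]).round(4),cv2.minEnclosingCircle(k[:,:2].astype(np.float32)))
    uv=uv.astype(int);cv2.imwrite(f"pics/p_{n}_{int(o['time_s']*100)}.png",cv2.resize(p[uv[1]-30:uv[1]+30,uv[0]-30:uv[0]+30].astype(np.uint8),(400,400),interpolation=cv2.INTER_CUBIC))
E
python3 ptr.py
```

```text
{'time_s': 14.85, 'ee_pos': array([0.64736251, 0.01935865, 0.06768864]), 'eef_rot': array([-3.14075117e+00, -1.79276788e-04, -7.65218900e-01]), 'force': array([ 5.49668225, -1.3198117 ,  1.71817509]), 'moment': array([-0.16654413, -0.85045985,  0.08754872]), 'qpos': array([-2.68786131e-02,  6.14945993e-01,  1.32960581e+00,  5.39035713e-04,
        1.19634194e+00,  2.30893955e+00]), 'grip_width': 0.039259979304194025}
scene few 0
top few 0
```

The turning moment of 0.087 N m matches the stiff spindle. I release and rise to look.

In the tool's units: -130 mm / 750 = -0.1733, -105 mm / 750 = -0.14.

>>> arm_command(plan=[[[0,0,0,0,0,0,0.0],[0,0,0,0,0,0,-0.4],[0,0,0,0,0,0,-0.4],[0,0,0,0,0,0,-0.4],[0,0,-0.02,0,0,0,-0.4],[0,0,-0.06,0,0,0,-0.4],[0,0,-0.12,0,0,0,-0.4],[0.0467,-0.0467,-0.1733,0,0,0,-0.4],[0.0933,-0.0933,-0.1733,0,0,0,-0.4],[0.14,-0.14,-0.1733,0,0,0,-0.4],[0.14,-0.14,-0.1733,0,0,0,-0.4],[0.14,-0.14,-0.1733,0,0,0,-0.4]]])

```text
time_s: 16.15
ee_pos: [0.7967, 0.0217, 0.1973]
eef_rot: [3.141, 0.001, -0.767]
force: [-0.4, 0.5, -1.1]
grip_width: 0.0658
grip_force: 0.0
```

```bash
python3 ptr.py; ls pics
```

```text
{'time_s': 16.15, 'ee_pos': array([0.79667275, 0.02171777, 0.19726475]), 'eef_rot': array([ 3.14119082e+00,  5.39760054e-04, -7.66981337e-01]), 'force': array([-0.38197654,  0.48594448, -1.11115559]), 'moment': array([ 0.04266686,  0.15163405, -0.02001602]), 'qpos': array([-1.87136009e-02,  9.62532505e-01,  4.45417157e-01,  7.37309964e-05,
        1.73431196e+00,  2.31907593e+00]), 'grip_width': 0.06583601961087039}
scene 22 [0.6395 0.0204] axis 3.054142584551419 radial 3.0063487462303713
  knob top z [0.1109 0.1123 0.1133 0.1152] ((0.6476830840110779, 0.02118835411965847), 0.02112465538084507)
top few 0
c3.png
c4.png
c5.png
c6.png
crop1.png
crop2.png
p_scene_1614.png
scene0.png
top0.png
```

View pics/p_scene_1614.png

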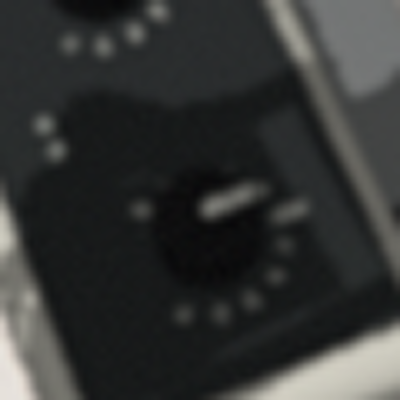

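The knob is seated with its pointer (235,200) in line with the long mark (290,210). The measured axis is 3.054 against a target of 3.047, and the top is at 0.112 against 0.111 expected.

```bash
python3 -c "
from station import ctrl
print(ctrl.hand_in())"
```

```text
the job is handed in; nothing more can be done
None
```

The heat knob is snapped fully home on its spindle and released, with its pointer within about 0.01 rad of the long mark by camera; the job is handed in, but no verdict was returned.

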